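# Third hand for a new toggle latch on a toy bin bench

## Task

I am about to screw the new toggle latch onto the front of the cream toy bin from the street side, and its screws go into the grey backing block that belongs inside. Pick up the block, seat it in the moulded pocket at the top of the inner side of the bin's front wall (down at the little ledge, between the two ribs, brass inserts flat against the wall) and press it outward against the wall with a steady push of about 10 newtons (stay between 6 and 15, since the thin wall bows when pushed too hard); finish while you are still gripping and pushing, do not let go. Leave the toys and the screwdriver as they lie.

Things in the scene. Friction and masses are not known exactly. Their poses are not given: they have to be found in the camera images.
- block_boss (a point): centre, half-way up, of the boss of the grey nylon backing block (about 0.12 kg, 56 mm high, standing upright on the table). T-shaped from above: front plate 72 wide x 10 thick, behind its middle the boss, 30 wide (y) x 34 deep (x), to be gripped across its 30 mm. +x points to the plate's front (two brass inserts), z up; the plate's back is 17 mm ahead of this point, its front face 27 mm
- block_face (a point): centre of the front face of the backing block's plate, half-way up, between the two brass inserts; same axes as block_boss, +x out of the face; 28 mm above the block's underside
- backing_block: the same backing block; origin on its underside, 5 mm ahead (+x) of the boss's centre; same axes
- latch_pad: flat off-white pad 79 wide x 56 high with two dark screw holes, inside the bin's front wall: the face the block is pressed on. Origin at the centre of the pad's face, 200 mm above the table; +x points outward through the wall (the way to push), y along the wall, z up. Ribs at both sides and a ledge below it: see toy_bin_pocket
- toy_bin_pocket (a point): middle of the top front edge of the pocket's ledge, same axes as latch_pad. The pocket: a vertical rib at each side of the pad, 80 mm apart inside, 66 mm high, and the ledge, its top 28 mm below the pad's centre (the block standing on it is at the right height); ribs and ledge stand 10 mm proud of the pad's face. Open at the top; the wall's rim is 35 mm above the pad's centre
- front_wall (a joint): how far the front wall (with pad, ribs and ledge) is bowed outward, in m: 0 at rest, 0.012 at most; it is springy and yields 1 mm for every 3 N of push
- toy_bin: cream plastic toy bin bench without its lid, 380 long (y) x 270 deep (x) x 235 high, open at the top, walls 4 mm with a lip at the rim up to 10 mm outward; does not move. Origin under its centre; +x points to its front, where the teal toggle latch hangs outside. A few toys lie in it, up to 105 mm above the table
- duck: wooden pull-along duck, yellow on red wheels, 150 long (x) x 90 x 136 high, standing with the drum on the bin's cream lid (390 x 280 x 28 high), which lies at the robot's right and does not move; origin at its underside, centre. Leave alone
- drum: red plastic drum with yellow rims, 90 across x 78 high, on the lid; origin at its underside, centre. Leave alone
- bowl: pale blue silicone stacking bowl, 96 across x 42 high, on the table; origin at its underside, centre. Leave alone
- magnifier: green plastic magnifying glass lying flat on the table, 16 high; lens ring 68 across, origin under the ring's centre; handle along its +x, to 120 mm from the origin. Leave alone
- spoon: steel toy spoon lying flat on the table, 140 long along its x. Leave alone
- screwdriver: screwdriver with a red handle lying on the table in front of the bin, along its x. Leave alone
Things that resemble listed ones, but are neither listed nor needed, are in the scene too. Of the things that look like the backing_block, the largest one is meant.

How it is judged:
By the outcome, as a careful person would: the job done as asked, in the order asked, and still so for the second after the job is handed in, while the arm keeps its last pose, push and grip.
It also fails if it takes over 45 s, if anything falls off the work surface, if the arm or the gripper's body presses on something with over 40 N, if the wrist force passes 120 N, or if a joint passes its speed limit or range.

## Robot

A 6-joint arm with a two-finger parallel gripper is mounted at the origin on the work surface. World frame = base frame: x ahead of the robot, y to its left, z up, the work surface at z = 0. Lengths are in m, angles in rad, forces in N, time in s.
With the tool pointing down it reaches from about 0.25 to 0.775 m from the base axis. Payload 8.9 kg.
Tool frame: the origin (TCP) lies between the finger pads; the fingertips stand 11 mm ahead of it and the grasp point (between the pads) lies 8 mm behind it (env.tcp_to_tips is the distance from the TCP to the fingertips, in m); z points along the fingers, y is the line along which they close (so a half turn about z gives the same grasp; the last joint's range is limited). The gripper opens to 85 mm and grips with 20 to 120 N. Pads are 22 mm wide; open, the fingers measure 114 mm over their backs; the gripper's body (76 mm by 85 mm) begins 54 mm behind the grasp point. The pads swing forward as they close: fully open they stand 13 mm farther back than shut.
Start: joints at [1.143, 0.291, -0.153, 1.127, 0, 1.431], TCP at [0.15, 0.503, 0.242] pointing down, gripper open.
Joint ranges: [-2.52, 2.52], [-0.91, 1.74], [-1.3, 1.37], [-1.96, 2.02], [-1.52, 1.47], [-3.14, 3.14]. Speed limits (rad/s): [2.22, 2.22, 2.79, 3.14, 3.14, 3.14].

## Interface

Orientations are given as a unit quaternion [x, y, z, w].
In Python, from rig import env gives the robot as it stands. The module is installed in compiled form; this text tells all that it offers.
- The arm moves only by the tool jog_arm, never from a script. Its argument "motion" is a list of rows, each an object of numbers: "grip": the closure, from 0 (fully open) to 1 (shut); "x", "y", "z": the shift along the tool's x, y, z in units of 25 mm (1.0 is 25 mm); "wx", "wy", "wz": the turn, a rotation vector about the tool's x, y, z in units of 6 degrees (1.0 is 6 degrees). A call has 1 to 10 rows; each row is the pose to reach, as a shift and turn from the pose commanded when the call began, along the tool's axes at that moment; what a row does not reach only later rows make up. A row lasts 1/8 s, in which the tool goes at most 62.5 mm and 10.7 degrees, less where a joint would pass 70% of its speed; a pose out of reach is approached as far as the arm can. A call with a gripper value outside its range is refused whole. The fingers move at their own pace and stop on an object; the grip force is fixed at half the most. Time passes only in rows, so rows that repeat a pose let the fingers close. It gives the time, the measured TCP pose, the force, the opening and the grip force at its end, in the units of the state.
- env.state(): the state, without advancing time (a new reading comes with each control period).
- env.grab_frame(name): name is "side" or "top" or "wrist"; returns a dict with "pixels" (400x640x3 uint8, blue, green, red), "fx", "fy", "cx", "cy" (pixels), "rvec" (rotation vector, rad) and "tvec" (3), from world to camera coordinates, as OpenCV has them; the wrist camera has in their place "mount" (4x4, takes a point from camera to tool coordinates, whose origin is the TCP and whose axes are the flange's). Camera axes: x right, y down, z forward; pixel columns grow to the right and rows downward; lengths in m; the calibration is good to about 2 mm. A picture is of the moment at which its call begins: read the wrist's pose just before it. There is no depth.
- env.close_job(): hands the job in; it is judged then, once.
The state is a dict: "time_s": time; "joint_positions": joint angles; "joint_vel": joint speeds; "effort": joint torques, N m; "tool_pos": TCP position; "tcp_rot": TCP orientation; "force": force on the tool from outside, world axes, zero at the start; "torque": the same for the moment, N m; "finger_gap": opening from 0.0 (shut) to 1.0 (fully open); "grasp_force": force on a finger pad.
Only numpy, scipy, OpenCV 4.12 (cv2) and the standard library are available. Lean on these libraries where they do the work, as an engineer would, in place of code of your own. Each camera call takes 0.05 s, during which the arm holds its last target. There are 200 camera calls.

## Working session

There is one attempt and no reset: what is moved stays moved. The work goes in short steps, Python scripts to look and compute and a tool call to move; the robot and the scene stay as the last step left them, time stands still between calls to the robot, and variables do not carry over. Pictures are saved under pics/ and viewed, at most 10 in all, crops included, and the job is handed in when it is done.

Besides the shell and the picture viewer there is one more tool, called after ">>>" as a command line: name --argument value ..., lists and objects as JSON in quotes. jog_arm: Moves the arm, as the interface text tells. Its arguments: {"type":"object","properties":{"motion":{"type":"array","items":{"type":"object","properties":{"grip":{"type":"number"},"x":{"type":"number"},"y":{"type":"number"},"z":{"type":"number"},"wx":{"type":"number"},"wy":{"type":"number"},"wz":{"type":"number"}}}}},"required":["motion"]}

```bash
mkdir -p pics
cat > h.py <<'E'
import numpy as np, cv2
from scipy.spatial.transform import Rotation as R
from rig import env
import pickle
def snap(n,f):
    s=env.state(); g=env.grab_frame(n); g['state']=s
    cv2.imwrite(f'pics/{f}.png',np.array(g['pixels'])); pickle.dump(g,open(f'{f}.pkl','wb')); return g
def load(f): return pickle.load(open(f'{f}.pkl','rb'))
def cam(g):
    K=np.array([[g['fx'],0,g['cx']],[0,g['fy'],g['cy']],[0,0,1.]])
    if 'mount' in g:
        T=np.eye(4);T[:3,:3]=R.from_quat(g['state']['tcp_rot']).as_matrix();T[:3,3]=g['state']['tool_pos']
        C=T@np.array(g['mount']); return K,C[:3,:3],C[:3,3]
    r=cv2.Rodrigues(np.array(g['rvec'],float))[0]; return K,r.T,-r.T@np.array(g['tvec'],float).ravel()
def onz(g,u,v,z):
    K,Rm,c=cam(g); d=Rm@np.linalg.inv(K)@[u,v,1]; return c+d*(z-c[2])/d[2]
def proj(g,p):
    K,Rm,c=cam(g); q=K@(Rm.T@(np.array(p)-c)); return q[:2]/q[2]
E
python3 - <<'E'
from h import *
for n in('top','side'):
    g=snap(n,n+'0'); K,r,c=cam(g); print(n,c.round(3),r[:,2].round(2))
s=env.state(); print(s); print(env.tcp_to_tips)
E
```

```text
top [ 0.421 -0.112  1.389] [ 0.1  -0.02 -1.  ]
side [ 0.258 -0.895  0.613] [ 0.3   0.82 -0.49]
{'time_s': 0.1, 'joint_positions': array([ 1.14268128e+00,  2.91199187e-01, -1.54069923e-01,  1.12670399e+00,
        2.21951066e-05,  1.43148572e+00]), 'joint_vel': array([ 3.76643377e-04, -1.44829823e-03,  1.76084951e-03,  4.43475022e-04,
        5.37015073e-04,  6.69838110e-05]), 'effort': array([ 1.48234481e-03, -5.37979531e+01,  3.31917107e+01,  9.41726292e-03,
       -1.19232900e-04,  2.45448479e-05]), 'tool_pos': array([0.14935455, 0.50289983, 0.24179547]), 'tcp_rot': array([ 1.43900880e-01,  9.89591931e-01, -5.61757718e-04, -1.75356131e-04]), 'force': array([0.40758895, 0.49457628, 0.42339336]), 'torque': array([-0.02554577,  0.03766535,  0.01179535]), 'grasp_force': 0.0, 'finger_gap': 1.0019086283401537}
0.011
```

View pics/top0.png

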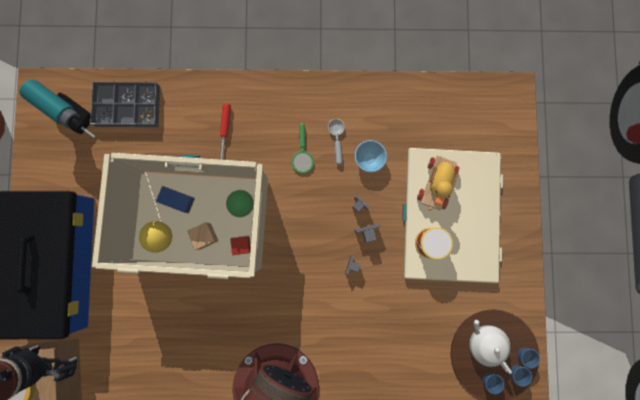

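View pics/side0.png

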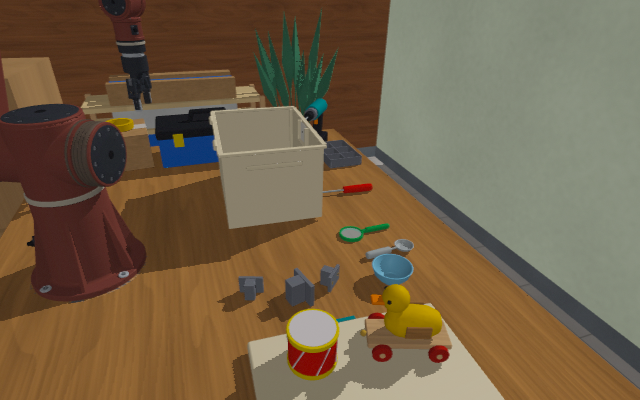

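The top view shows the bin at (180,215) with the pocket at about (188,165) on its front wall. Three grey T-blocks stand near (360,203), (368,235) and (352,267), and the middle one is the largest. I'll enlarge both regions.

Run:
```python
from h import *
im=cv2.imread('pics/top0.png')
a=cv2.resize(im[190:280,335:395],None,fx=6,fy=6,interpolation=cv2.INTER_CUBIC)
b=cv2.resize(im[145:200,145:235],None,fx=4.8,fy=4.8,interpolation=cv2.INTER_CUBIC)
c=np.zeros((540,800,3),np.uint8); c[:,:360]=a; c[:264,364:364+432]=b
d=cv2.imread('pics/side0.png')[100:160,270:335]; d=cv2.resize(d,None,fx=4.4,fy=4.4); c[270:534,364:364+286]=d
cv2.imwrite('pics/c1.png',c)
g=load('top0')
for p in[(360,203),(368,235),(352,267)]: print(onz(g,*p,.056).round(3))
# bin rim corners
for p in[(108,155),(262,165),(255,275),(97,265)]: print(onz(g,*p,.235).round(3))
```

```text
[ 0.53  -0.241  0.056]
[ 0.437 -0.264  0.056]
[ 0.346 -0.217  0.056]
[0.634 0.408 0.235]
[0.611 0.023 0.235]
[0.337 0.036 0.235]
[0.361 0.422 0.235]
```

View pics/c1.png

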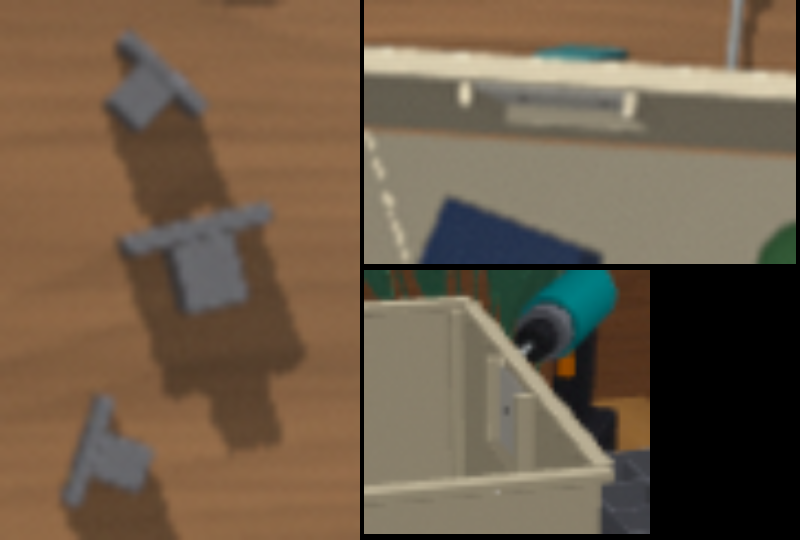

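The crop shows the largest block's plate running from (122,245) to (270,212), with the boss on its near side, so its front faces +x. The pocket ribs are at crop (465,94) and (629,104), with the pad between them.

```bash
cat >> h.py <<'E'
def units(p=None,yaw=None,s=None):
    """shift/turn in tool units to bring TCP to p, with tool -x at world yaw, tool z down"""
    s=s or env.state(); q=R.from_quat(s['tcp_rot']); t=(q.inv().apply(np.array(p)-s['tool_pos']))/.025
    c,n=np.cos(yaw),np.sin(yaw)
    D=R.from_matrix(np.array([[-c,-n,0],[-n,c,0],[0,0,-1]]).T if 0 else np.column_stack([[-c,-n,0],[-n,c,0],[0,0,-1]]))
    w=np.degrees((q.inv()*D).as_rotvec())/6
    return t.round(2),w.round(2)
E
python3 - <<'E'
from h import *
g=load('top0')
f=lambda u,v:onz(g,335+u/6-.4,190+v/6-.4,.056)
L=f(120,238);Rr=f(268,206);d=L-Rr;print('plate w',np.linalg.norm(d)); yaw=np.arctan2(-d[0],d[1]);print('yaw',yaw)
x=np.array([np.cos(yaw),np.sin(yaw),0]);b=(L+Rr)/2-.027*x;print('boss',b)
print('boss from rear corners',(f(185,313)+f(248,300))/2+.017*x)
h=lambda u,v:onz(g,145+(u-364)/4.8-.4,145+v/4.8-.4,.23)
A=h(465,83);B=h(629,93);d=A-B;print('ribs',A,B,np.linalg.norm(d),np.arctan2(-d[0],d[1]))
w=snap('wrist','w0');print(np.array(w['mount']).round(3),w['fx'],w['cx'],w['cy'])
s=env.state();t=s['tool_pos'];print('lift+go',units([.36,-.26,.36],yaw),units([t[0],t[1],.36],yaw)); print(t)
E
```

```text
plate w 0.07309291605956497
yaw 0.2132838908990924
boss [ 0.43512485 -0.26683192  0.056     ]
boss from rear corners [ 0.4376879  -0.26797597  0.056     ]
ribs [0.61827336 0.26553727 0.23      ] [0.61332792 0.1797091  0.23      ] 0.08597052968547766 -0.05755663633976004
[[-0.    -0.954 -0.3    0.077]
 [ 1.    -0.    -0.001 -0.002]
 [ 0.001 -0.3    0.954 -0.131]
 [ 0.     0.     0.     1.   ]] 297.2627182176375 323.90923044067836 196.3094731271775
lift+go (array([-16.77, -26.86,  -4.7 ]), array([-0.01, -0.  , -4.79])) (array([ 0.  , -0.  , -4.72]), array([-0.01, -0.  , -4.79]))
[0.14939182 0.50297832 0.24188312]
```

>>> jog_arm --motion '[{"grip": 0, "z": -2.5}, {"z": -4.7}, {"x": -1.8, "y": -2.5, "z": -4.7, "wz": -1}, {"x": -3.6, "y": -5, "z": -4.7, "wz": -2}, {"x": -5.2, "y": -7.3, "z": -4.7, "wz": -3}, {"x": -6.6, "y": -9.3, "z": -4.7, "wz": -4}, {"x": -8, "y": -11.3, "z": -4.7, "wz": -4.8}, {"x": -9.4, "y": -13.3, "z": -4.7, "wz": -4.8}, {"x": -10.8, "y": -15.3, "z": -4.7, "wz": -4.8}, {"x": -12.2, "y": -17.3, "z": -4.7, "wz": -4.8}]'

```text
invalid input at $.motion[0]: expected keys grip, x, y, z, wx, wy, wz
```

Run:
```python
from h import *
s=env.state();print(s['time_s'],s['tool_pos'],s['joint_positions'].round(2),units([.40,-.265,.24],.213))
```

```text
0.15 [0.14939182 0.50297832 0.24188312] [ 1.14  0.29 -0.15  1.13  0.    1.43] (array([-18.36, -26.59,   0.1 ]), array([-0.01, -0.  , -4.79]))
```

All keys are required.

>>> jog_arm --motion '[{"grip": 0, "x": 0, "y": 0, "z": -2.4, "wx": 0, "wy": 0, "wz": 0}, {"grip": 0, "x": 0, "y": 0, "z": -4.7, "wx": 0, "wy": 0, "wz": 0}, {"grip": 0, "x": -1.4, "y": -2, "z": -4.7, "wx": 0, "wy": 0, "wz": -1}, {"grip": 0, "x": -2.8, "y": -4, "z": -4.7, "wx": 0, "wy": 0, "wz": -2}, {"grip": 0, "x": -4.2, "y": -6, "z": -4.7, "wx": 0, "wy": 0, "wz": -3}, {"grip": 0, "x": -5.6, "y": -8, "z": -4.7, "wx": 0, "wy": 0, "wz": -4}, {"grip": 0, "x": -7, "y": -10, "z": -4.7, "wx": 0, "wy": 0, "wz": -4.8}, {"grip": 0, "x": -8.4, "y": -12, "z": -4.7, "wx": 0, "wy": 0, "wz": -4.8}, {"grip": 0, "x": -9.8, "y": -14, "z": -4.7, "wx": 0, "wy": 0, "wz": -4.8}, {"grip": 0, "x": -11.2, "y": -16, "z": -4.7, "wx": 0, "wy": 0, "wz": -4.8}]'

```text
time_s: 1.4
tool_pos: [0.3028, 0.0432, 0.36]
tcp_rot: [-0.107, 0.994, -0.0, 0.001]
force: [2.2, 0.5, 0.6]
finger_gap: 1.002
grasp_force: 0.0
```

Run:
```python
from h import *
s=env.state();print(s['time_s'],s['tool_pos'],s['joint_positions'].round(2),units([.40,-.265,.24],.213))
```

```text
1.4 [0.30279205 0.04318079 0.35997276] [-0.1  -0.18 -0.36  1.4   0.   -0.31] (array([ -1.18, -12.87,   4.8 ]), array([-0.  ,  0.01,  0.01]))
```

>>> jog_arm --motion '[{"grip": 0, "x": -0.2, "y": -2.2, "z": 0, "wx": 0, "wy": 0, "wz": 0}, {"grip": 0, "x": -0.4, "y": -4.4, "z": 0, "wx": 0, "wy": 0, "wz": 0}, {"grip": 0, "x": -0.6, "y": -6.6, "z": 0, "wx": 0, "wy": 0, "wz": 0}, {"grip": 0, "x": -0.8, "y": -8.6, "z": 1.2, "wx": 0, "wy": 0, "wz": 0}, {"grip": 0, "x": -1.0, "y": -10.6, "z": 2.4, "wx": 0, "wy": 0, "wz": 0}, {"grip": 0, "x": -1.2, "y": -12.4, "z": 3.6, "wx": 0, "wy": 0, "wz": 0}, {"grip": 0, "x": -1.2, "y": -12.9, "z": 4.8, "wx": 0, "wy": 0, "wz": 0}, {"grip": 0, "x": -1.2, "y": -12.9, "z": 4.8, "wx": 0, "wy": 0, "wz": 0}, {"grip": 0, "x": -1.2, "y": -12.9, "z": 4.8, "wx": 0, "wy": 0, "wz": 0}]'

```text
time_s: 2.52
tool_pos: [0.4005, -0.2634, 0.2408]
tcp_rot: [-0.107, 0.994, -0.0, 0.0]
force: [0.7, -0.3, 0.4]
finger_gap: 1.003
grasp_force: 0.0
```

Run:
```python
from h import *
g=snap('wrist','w1');print(g['state']['tool_pos'],proj(g,[.437,-.267,.056]))
u,v=proj(g,[.437,-.267,.056]).astype(int)
```

```text
[ 0.40046302 -0.26336797  0.24079826] [315.79899354 207.59909993]
```

View pics/w1.png

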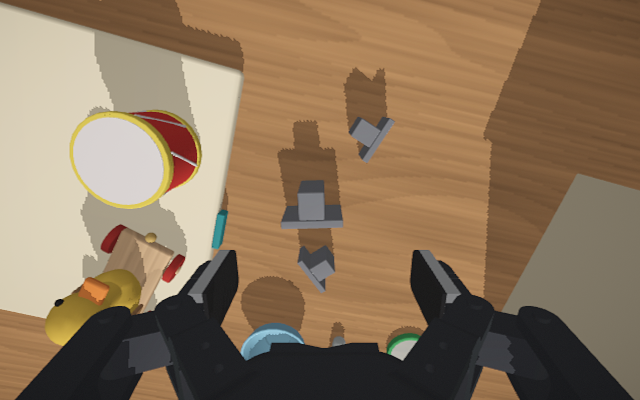

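The wrist view shows the largest block with its plate at (281–343, 220–227) and its boss top at (299–325, 193–220). I'll enlarge it.

Run:
```python
from h import *
im=cv2.imread('pics/w1.png')
cv2.imwrite('pics/c2.png',cv2.resize(im[170:240,270:355],None,fx=8,fy=8,interpolation=cv2.INTER_CUBIC))
```

```text
(no output)
```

View pics/c2.png

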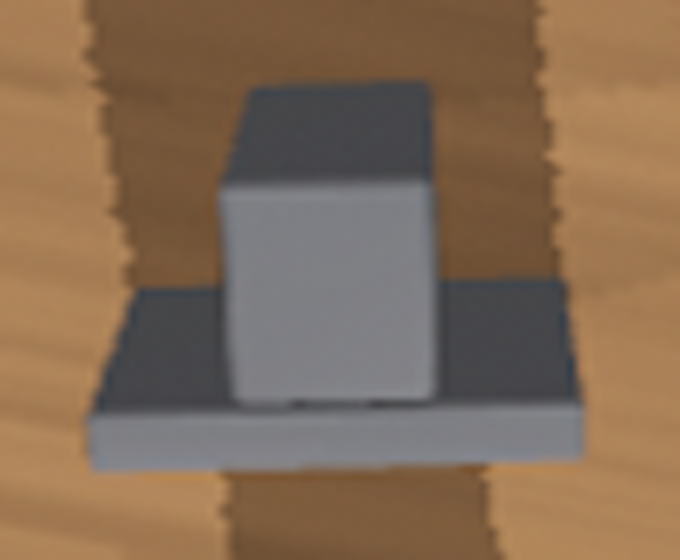

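The crop shows the plate's front top edge from (92,469) to (584,457), and the boss top's rear edge from (222,186) to (432,180).

Run:
```python
from h import *
g=load('w1')
f=lambda u,v:onz(g,270+u/8-.45,170+v/8-.45,.056)
A=f(92,469);B=f(584,457);d=B-A;C=f(222,186);D=f(432,180)
print('w',np.linalg.norm(d),np.linalg.norm(C-D))
yaw=np.arctan2(-d[0],d[1]);x=np.array([np.cos(yaw),np.sin(yaw),0]);print(yaw, (A+B)/2-.027*x,(C+D)/2+.017*x)
b=((A+B)/2-.027*x+(C+D)/2+.017*x)/2;print(b)
# grasp point at z .036 -> TCP .028 ; 1mm back
for z in(.12,.028): print(units([*(b-.002*x)[:2],z],yaw))
```

```text
w 0.07087995284763701 0.02914544475672162
0.24074080216634125 [ 0.43547632 -0.27302505  0.056     ] [ 0.43729936 -0.27242428  0.056     ]
[ 0.43638784 -0.27272466  0.056     ]
(array([-1.23, -0.66,  4.85]), array([-0.01,  0.01, -0.25]))
(array([-1.22, -0.66,  8.53]), array([-0.01,  0.01, -0.25]))
```

>>> jog_arm --motion '[{"grip": 0, "x": -1.2, "y": -0.6, "z": 1.5, "wx": 0, "wy": 0, "wz": -0.2}, {"grip": 0, "x": -1.2, "y": -0.6, "z": 3.7, "wx": 0, "wy": 0, "wz": -0.2}, {"grip": 0, "x": -1.2, "y": -0.6, "z": 5.9, "wx": 0, "wy": 0, "wz": -0.2}, {"grip": 0, "x": -1.2, "y": -0.6, "z": 7.6, "wx": 0, "wy": 0, "wz": -0.2}, {"grip": 0, "x": -1.2, "y": -0.6, "z": 8.5, "wx": 0, "wy": 0, "wz": -0.2}, {"grip": 0, "x": -1.2, "y": -0.6, "z": 8.5, "wx": 0, "wy": 0, "wz": -0.2}, {"grip": 0.4, "x": -1.2, "y": -0.6, "z": 8.5, "wx": 0, "wy": 0, "wz": -0.2}, {"grip": 0.7, "x": -1.2, "y": -0.6, "z": 8.5, "wx": 0, "wy": 0, "wz": -0.2}, {"grip": 1, "x": -1.2, "y": -0.6, "z": 8.5, "wx": 0, "wy": 0, "wz": -0.2}, {"grip": 1, "x": -1.2, "y": -0.6, "z": 8.5, "wx": 0, "wy": 0, "wz": -0.2}]'

```text
time_s: 3.82
tool_pos: [0.4334, -0.2725, 0.0283]
tcp_rot: [-0.117, 0.993, -0.001, 0.001]
force: [-1.1, 1.2, 7.4]
finger_gap: 0.342
grasp_force: 59.3
```

>>> jog_arm --motion '[{"grip": 1, "x": 0, "y": 0, "z": -1, "wx": 0, "wy": 0, "wz": 0}, {"grip": 1, "x": 0, "y": 0, "z": -3, "wx": 0, "wy": 0, "wz": 0}, {"grip": 1, "x": 0, "y": 0, "z": -5, "wx": 0, "wy": 0, "wz": 0}, {"grip": 1, "x": 0, "y": 0.5, "z": -7, "wx": 0, "wy": 0, "wz": 0}, {"grip": 1, "x": -0.5, "y": 1.5, "z": -9, "wx": 0, "wy": 0, "wz": 0.5}, {"grip": 1, "x": -1.5, "y": 3, "z": -10.8, "wx": 0, "wy": 0, "wz": 1}, {"grip": 1, "x": -2.5, "y": 4.5, "z": -12.4, "wx": 0, "wy": 0, "wz": 1.5}, {"grip": 1, "x": -3.5, "y": 6, "z": -14, "wx": 0, "wy": 0, "wz": 2}, {"grip": 1, "x": -4.7, "y": 7.7, "z": -14.9, "wx": 0, "wy": 0, "wz": 2.4}, {"grip": 1, "x": -5.9, "y": 9.5, "z": -14.9, "wx": 0, "wy": 0, "wz": 2.8}]'

```text
time_s: 5.08
tool_pos: [0.5221, -0.0054, 0.402]
tcp_rot: [0.03, 1.0, -0.0, 0.002]
force: [1.8, -0.5, -1.4]
finger_gap: 0.349
grasp_force: 59.4
```

Run:
```python
from h import *
s=env.state();print(s['tool_pos'],s['finger_gap'],s['grasp_force'],units([.6,.222,.40],-.058))
```

```text
[ 0.52205456 -0.00543858  0.40199578] 0.34907530800958586 59.380245208740234 (array([-2.56,  9.27,  0.09]), array([-0.  ,  0.04, -0.02]))
```

>>> jog_arm --motion '[{"grip": 1, "x": -0.6, "y": 2, "z": 0, "wx": 0, "wy": 0, "wz": 0}, {"grip": 1, "x": -1.2, "y": 4, "z": 0, "wx": 0, "wy": 0, "wz": 0}, {"grip": 1, "x": -1.8, "y": 6, "z": 0, "wx": 0, "wy": 0, "wz": 0}, {"grip": 1, "x": -2.4, "y": 7.8, "z": 0, "wx": 0, "wy": 0, "wz": 0}, {"grip": 1, "x": -2.6, "y": 8.9, "z": 0, "wx": 0, "wy": 0, "wz": 0}, {"grip": 1, "x": -2.6, "y": 9.3, "z": 0, "wx": 0, "wy": 0, "wz": 0}, {"grip": 1, "x": -2.6, "y": 9.3, "z": 0, "wx": 0, "wy": 0, "wz": 0}, {"grip": 1, "x": -2.6, "y": 9.3, "z": 0, "wx": 0, "wy": 0, "wz": 0}]'

```text
time_s: 6.08
tool_pos: [0.5994, 0.2204, 0.4002]
tcp_rot: [0.03, 1.0, -0.0, 0.0]
force: [0.3, -0.0, -0.9]
finger_gap: 0.343
grasp_force: 59.4
```

Run:
```python
from h import *
g=snap('wrist','w2');print(g['state']['tool_pos'],g['state']['force'],proj(g,[.6158,.2226,.23]),proj(g,[.6158,.2226,.172]))
```

```text
[0.59941939 0.22040712 0.40021198] [ 0.3153913  -0.02144114 -0.94796499] [329.10386701 195.05839271] [328.38403083 181.30781435]
```

View pics/w2.png

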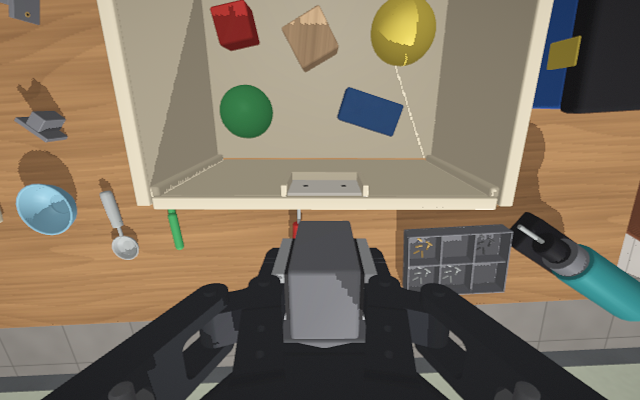

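The wrist view shows the pocket at (284–367, 172–196), with both ribs, the pad's two holes and the ledge visible. The boss is held at (322,290).

Run:
```python
from h import *
im=cv2.imread('pics/w2.png')
cv2.imwrite('pics/c3.png',cv2.resize(im[163:213,277:375],None,fx=8,fy=8,interpolation=cv2.INTER_CUBIC))
```

```text
(no output)
```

View pics/c3.png

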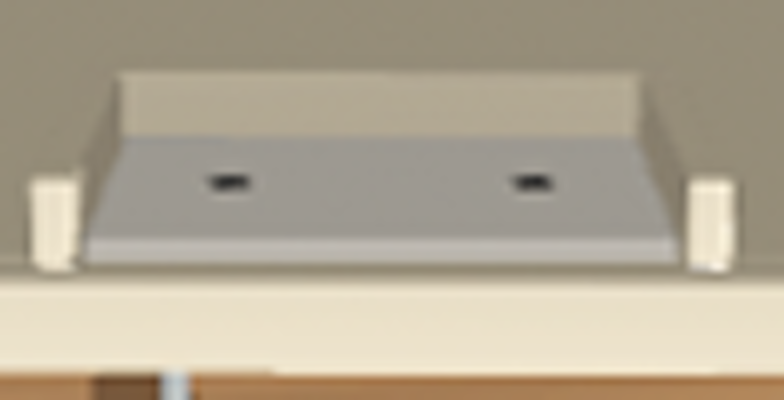

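The crop shows the ledge's front edge from (118,73) to (640,73), its line with the pad from (122,137) to (638,135), the pad's top edge from (82,240) to (680,240), and the holes at (230,182) and (533,182).

Run:
```python
from h import *
g=load('w2')
f=lambda u,v,z:onz(g,277+u/8-.45,163+v/8-.45,z)
for n,a,b,z in(('ledge front',(118,73),(640,73),.172),('ledge root',(122,137),(638,135),.172),('pad top',(82,240),(680,240),.228),('holes',(230,182),(533,182),.2)):
    A=f(*a,z);B=f(*b,z);d=B-A;print(n,np.linalg.norm(d).round(4),np.arctan2(-d[0],d[1]).round(4),((A+B)/2).round(4))
yaw=-.0585
# block boss rear top edge as seen
```

```text
ledge front 0.0806 -0.0595 [0.6032 0.2178 0.172 ]
ledge root 0.0803 -0.0555 [0.6132 0.2173 0.172 ]
pad top 0.0796 -0.0594 [0.6133 0.2175 0.228 ]
holes 0.0437 -0.0594 [0.613  0.2176 0.2   ]
```

Run:
```python
from h import *
g=load('w2')
im=cv2.imread('pics/w2.png')
cv2.imwrite('pics/c4.png',cv2.resize(im[210:355,260:385],None,fx=4,fy=4,interpolation=cv2.INTER_CUBIC))
q=R.from_quat(g['state']['tcp_rot']);t=g['state']['tool_pos']
for x,z in((.019,-.028),(.019,.028),(-.015,-.028)):
  for y in(-.015,.015): print(x,y,z,((proj(g,t+q.apply([x,y,z]))-[260,210]+.45)*4).round(0))
```

```text
0.019 -0.015 -0.028 [125. 198.]
0.019 0.015 -0.028 [433. 198.]
0.019 -0.015 0.028 [167.   1.]
0.019 0.015 0.028 [378.   1.]
-0.015 -0.015 -0.028 [136. 484.]
-0.015 0.015 -0.028 [419. 484.]
```

View pics/c4.png

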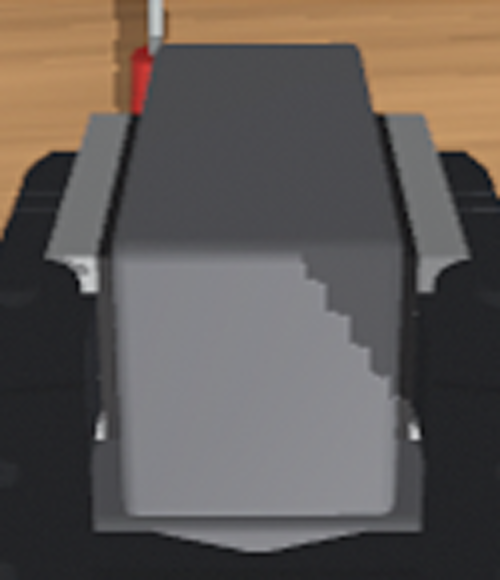

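The boss appears shifted from its predicted position: the rear top edge is at (115–402, 248), the rear bottom edge at (158–357, 44), and the top front edge at (125–393, 515). I'll solve its pose in the tool frame.

Run:
```python
from h import *
g=load('w2');K,_,_=cam(g);M=np.array(g['mount'])
img=np.array([(115,248),(402,248),(158,44),(357,44),(125,515),(393,515)],float)/4-.45+[260,210]
# tool-like axes centred at block_boss: x back(-block x), y, z down
obj=np.array([(.017,-.015,-.028),(.017,.015,-.028),(.017,-.015,.028),(.017,.015,.028),(-.017,-.015,-.028),(-.017,.015,-.028)])
ok,rv,tv=cv2.solvePnP(obj,img,K,None)
T=np.eye(4);T[:3,:3]=cv2.Rodrigues(rv)[0];T[:3,3]=tv.ravel();B=M@T
print(B[:3,3],R.from_matrix(B[:3,:3]).as_rotvec(degrees=True))
p,_=cv2.projectPoints(obj,rv,tv,K,None);print((p[:,0]-img).round(1))
```

```text
[-0.00672564 -0.00205723  0.00516087] [ 0.15239073 -0.01930573 -0.02270666]
[[-0.3  0.1]
 [ 0.3  0. ]
 [-0.3  0.2]
 [ 0.4  0.1]
 [ 0.  -0.1]
 [-0.1 -0.2]]
```

Run:
```python
from h import *
for z in (.265,.2): print(units([.5757,.2218,z],-.0585))
```

```text
(array([0.96, 0.  , 5.41]), array([-0.  ,  0.  , -0.01]))
(array([0.96, 0.  , 8.01]), array([-0.  ,  0.  , -0.01]))
```

>>> jog_arm --motion '[{"grip": 1, "x": 0.96, "y": 0, "z": 0.5, "wx": 0, "wy": 0, "wz": 0}, {"grip": 1, "x": 0.96, "y": 0, "z": 2, "wx": 0, "wy": 0, "wz": 0}, {"grip": 1, "x": 0.96, "y": 0, "z": 3.8, "wx": 0, "wy": 0, "wz": 0}, {"grip": 1, "x": 0.96, "y": 0, "z": 5.2, "wx": 0, "wy": 0, "wz": 0}, {"grip": 1, "x": 0.96, "y": 0, "z": 5.4, "wx": 0, "wy": 0, "wz": 0}, {"grip": 1, "x": 0.96, "y": 0, "z": 5.4, "wx": 0, "wy": 0, "wz": 0}]'

```text
time_s: 6.88
tool_pos: [0.576, 0.2225, 0.2661]
tcp_rot: [0.03, 1.0, 0.0, 0.001]
force: [0.3, 0.5, -0.1]
finger_gap: 0.344
grasp_force: 59.4
```

Run:
```python
from h import *
g=snap('wrist','w3');s=env.state();print(s['tool_pos'],s['force'])
g2=snap('side','s3');im=cv2.imread('pics/w3.png')[150:390,200:440];b=cv2.imread('pics/s3.png')[80:160,250:340]
c=np.zeros((480,800,3),np.uint8);c[:,:480]=cv2.resize(im,(480,480));c[:284,480:]=cv2.resize(b,(320,284),interpolation=cv2.INTER_CUBIC)
cv2.imwrite('pics/c5.png',c);print(units([.5757,.2218,.203],-.0585))
```

```text
[0.57640093 0.22271646 0.26658731] [-0.48067448 -0.71926357 -0.86051401]
(array([ 0.04, -0.05,  2.55]), array([ 0.01,  0.03, -0.  ]))
```

View pics/c5.png

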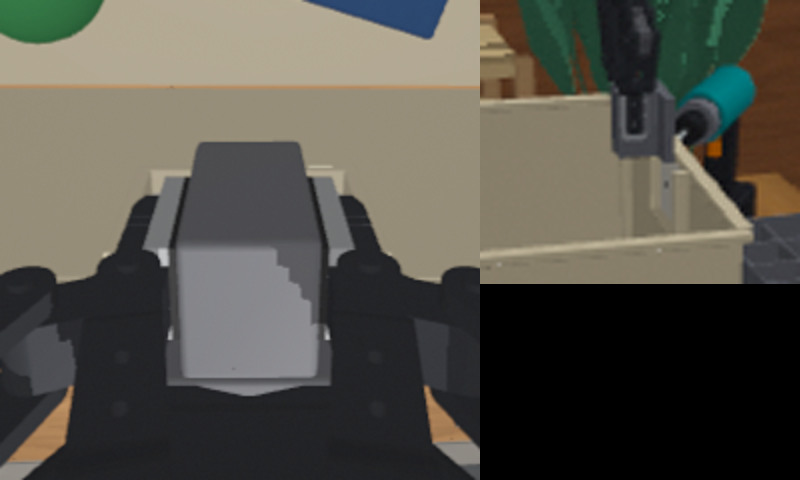

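The view confirms alignment: the ledge spans 150–346 (centre 248) and the boss is centred at about 247. The side crop shows the plate just above the pocket. Next I'll descend.

>>> jog_arm --motion '[{"grip": 1, "x": 0, "y": 0, "z": 0.5, "wx": 0, "wy": 0, "wz": 0}, {"grip": 1, "x": 0, "y": 0, "z": 1, "wx": 0, "wy": 0, "wz": 0}, {"grip": 1, "x": 0, "y": 0, "z": 1.5, "wx": 0, "wy": 0, "wz": 0}, {"grip": 1, "x": 0, "y": 0, "z": 1.9, "wx": 0, "wy": 0, "wz": 0}, {"grip": 1, "x": 0, "y": 0, "z": 2.2, "wx": 0, "wy": 0, "wz": 0}, {"grip": 1, "x": 0, "y": 0, "z": 2.3, "wx": 0, "wy": 0, "wz": 0}, {"grip": 1, "x": 0, "y": 0, "z": 2.3, "wx": 0, "wy": 0, "wz": 0}]'

```text
time_s: 7.85
tool_pos: [0.5757, 0.2229, 0.2074]
tcp_rot: [0.029, 1.0, 0.0, 0.0]
force: [0.8, -0.6, -0.4]
finger_gap: 0.346
grasp_force: 59.4
```

Clear so far. I'll go down in small steps until the ledge is felt.

>>> jog_arm --motion '[{"grip": 1, "x": 0, "y": 0, "z": 0.1, "wx": 0, "wy": 0, "wz": 0}, {"grip": 1, "x": 0, "y": 0, "z": 0.2, "wx": 0, "wy": 0, "wz": 0}, {"grip": 1, "x": 0, "y": 0, "z": 0.2, "wx": 0, "wy": 0, "wz": 0}]'

```text
time_s: 8.22
tool_pos: [0.5755, 0.2229, 0.2022]
tcp_rot: [0.029, 1.0, -0.0, -0.0]
force: [0.2, -0.6, -0.4]
finger_gap: 0.342
grasp_force: 59.4
```

>>> jog_arm --motion '[{"grip": 1, "x": 0, "y": 0, "z": 0.06, "wx": 0, "wy": 0, "wz": 0}, {"grip": 1, "x": 0, "y": 0, "z": 0.06, "wx": 0, "wy": 0, "wz": 0}]'

```text
time_s: 8.48
tool_pos: [0.5756, 0.2229, 0.2007]
tcp_rot: [0.029, 1.0, -0.0, -0.0]
force: [-0.2, -0.3, -0.8]
finger_gap: 0.341
grasp_force: 59.4
```

>>> jog_arm --motion '[{"grip": 1, "x": 0, "y": 0, "z": 0.05, "wx": 0, "wy": 0, "wz": 0}, {"grip": 1, "x": 0, "y": 0, "z": 0.05, "wx": 0, "wy": 0, "wz": 0}]'

```text
time_s: 8.72
tool_pos: [0.576, 0.2229, 0.2003]
tcp_rot: [0.029, 1.0, 0.0, 0.001]
force: [-1.1, -0.2, 5.1]
finger_gap: 0.344
grasp_force: 60.1
```

The ledge is felt at TCP z 0.2003, as expected. Now I'll advance outward.

>>> jog_arm --motion '[{"grip": 1, "x": -0.06, "y": 0, "z": -0.01, "wx": 0, "wy": 0, "wz": 0}, {"grip": 1, "x": -0.12, "y": 0, "z": -0.01, "wx": 0, "wy": 0, "wz": 0}, {"grip": 1, "x": -0.12, "y": 0, "z": -0.01, "wx": 0, "wy": 0, "wz": 0}]'

```text
time_s: 9.1
tool_pos: [0.5786, 0.2229, 0.2003]
tcp_rot: [0.029, 1.0, 0.0, 0.0]
force: [-2.1, 0.4, 6.1]
finger_gap: 0.341
grasp_force: 60.2
```

>>> jog_arm --motion '[{"grip": 1, "x": -0.06, "y": 0, "z": 0, "wx": 0, "wy": 0, "wz": 0}, {"grip": 1, "x": -0.06, "y": 0, "z": 0, "wx": 0, "wy": 0, "wz": 0}]'

```text
time_s: 9.35
tool_pos: [0.5802, 0.2228, 0.2003]
tcp_rot: [0.029, 1.0, 0.0, 0.0]
force: [-2.3, 0.3, 5.8]
finger_gap: 0.341
grasp_force: 60.2
```

>>> jog_arm --motion '[{"grip": 1, "x": -0.06, "y": 0, "z": 0, "wx": 0, "wy": 0, "wz": 0}, {"grip": 1, "x": -0.06, "y": 0, "z": 0, "wx": 0, "wy": 0, "wz": 0}]'

```text
time_s: 9.6
tool_pos: [0.5817, 0.2227, 0.2003]
tcp_rot: [0.029, 1.0, 0.0, 0.0]
force: [-2.3, 0.0, 6.2]
finger_gap: 0.34
grasp_force: 60.2
```

>>> jog_arm --motion '[{"grip": 1, "x": -0.06, "y": 0, "z": 0, "wx": 0, "wy": 0, "wz": 0}, {"grip": 1, "x": -0.06, "y": 0, "z": 0, "wx": 0, "wy": 0, "wz": 0}]'

```text
time_s: 9.85
tool_pos: [0.5831, 0.2227, 0.2003]
tcp_rot: [0.029, 1.0, 0.0, 0.0]
force: [-1.9, 0.3, 6.2]
finger_gap: 0.343
grasp_force: 60.2
```

>>> jog_arm --motion '[{"grip": 1, "x": -0.06, "y": 0, "z": 0, "wx": 0, "wy": 0, "wz": 0}, {"grip": 1, "x": -0.06, "y": 0, "z": 0, "wx": 0, "wy": 0, "wz": 0}]'

```text
time_s: 10.1
tool_pos: [0.5841, 0.2226, 0.2003]
tcp_rot: [0.029, 1.0, 0.0, -0.0]
force: [-5.5, -0.7, 8.2]
finger_gap: 0.345
grasp_force: 60.4
```

>>> jog_arm --motion '[{"grip": 1, "x": -0.06, "y": 0, "z": 0, "wx": 0, "wy": 0, "wz": 0}, {"grip": 1, "x": -0.06, "y": 0, "z": 0, "wx": 0, "wy": 0, "wz": 0}]'

```text
time_s: 10.35
tool_pos: [0.585, 0.2226, 0.2003]
tcp_rot: [0.029, 1.0, 0.0, -0.001]
force: [-8.4, -0.2, 10.1]
finger_gap: 0.347
grasp_force: 60.5
```

>>> jog_arm --motion '[{"grip": 1, "x": -0.04, "y": 0, "z": -0.02, "wx": 0, "wy": 0, "wz": 0}, {"grip": 1, "x": -0.04, "y": 0, "z": -0.02, "wx": 0, "wy": 0, "wz": 0}, {"grip": 1, "x": -0.04, "y": 0, "z": -0.02, "wx": 0, "wy": 0, "wz": 0}, {"grip": 1, "x": -0.04, "y": 0, "z": -0.02, "wx": 0, "wy": 0, "wz": 0}]'

```text
time_s: 10.85
tool_pos: [0.5854, 0.2226, 0.2004]
tcp_rot: [0.029, 1.0, 0.0, -0.001]
force: [-8.7, 0.8, 6.6]
finger_gap: 0.344
grasp_force: 60.1
```

Run:
```python
from h import *
g=snap('wrist','w4');s=env.state();print(s['tool_pos'],s['force'],s['torque'])
K,_,_=cam(g)
b=cv2.imread('pics/w4.png')[130:380,190:450];g2=snap('side','s4');a=cv2.imread('pics/s4.png')[80:160,270:340]
s=env.state();print(s['force'],s['time_s'])
c=np.zeros((500,800,3),np.uint8);c[:,:520]=cv2.resize(b,(520,500));c[:320,520:]=cv2.resize(a,(280,320),interpolation=cv2.INTER_CUBIC);cv2.imwrite('pics/c6.png',c)
```

```text
[0.58540289 0.2225403  0.20036168] [-8.42557119  1.25204124  6.74115212] [ 0.11997288  1.50376858 -0.26197209]
[-8.98482025  0.52090097  6.6708722 ] 10.95
```

View pics/c6.png

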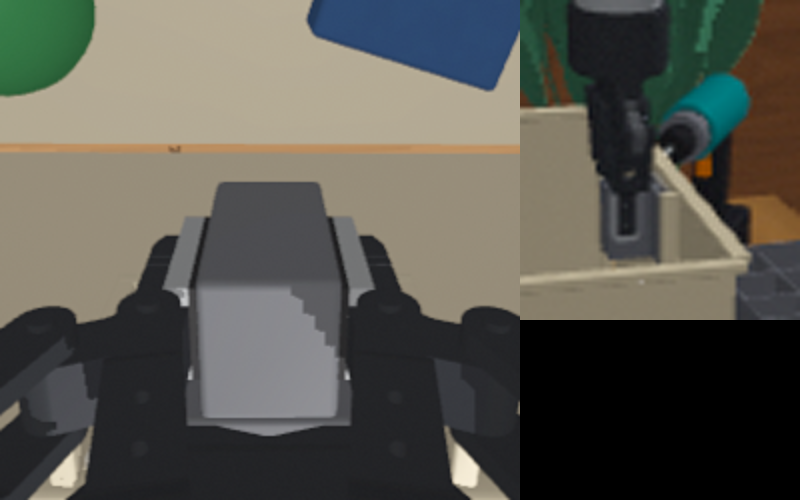

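The block is seated: the side crop shows the plate behind the near rib, and the wrist crop shows it still square in the grip. Now I'll trim the push to about 10 N.

>>> jog_arm --motion '[{"grip": 1, "x": -0.03, "y": 0, "z": 0, "wx": 0, "wy": 0, "wz": 0}, {"grip": 1, "x": -0.03, "y": 0, "z": 0, "wx": 0, "wy": 0, "wz": 0}, {"grip": 1, "x": -0.03, "y": 0, "z": 0, "wx": 0, "wy": 0, "wz": 0}, {"grip": 1, "x": -0.03, "y": 0, "z": 0, "wx": 0, "wy": 0, "wz": 0}, {"grip": 1, "x": -0.03, "y": 0, "z": 0, "wx": 0, "wy": 0, "wz": 0}, {"grip": 1, "x": -0.03, "y": 0, "z": 0, "wx": 0, "wy": 0, "wz": 0}]'

```text
time_s: 11.7
tool_pos: [0.5859, 0.2225, 0.2004]
tcp_rot: [0.029, 1.0, 0.0, -0.002]
force: [-10.0, 1.2, 8.2]
finger_gap: 0.346
grasp_force: 60.2
```

```bash
python3 -c "
from rig import env
print(env.state()['force']); print(env.close_job())"
```

```text
[-9.98380055  1.21170442  8.16102176]
the job is handed in; nothing more can be done
None
```

The backing block is down on the ledge between the ribs, and I handed the job in while still gripping it and pushing it against the pad at a measured 10.0 N; I don't have the judge's result.

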